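# Park the loaded tote between the bench stones and stack the second tote on it

## Robot

A 7-joint arm with a two-finger parallel gripper is mounted at the origin on a cart in front of the work surface, level with it; the furniture and walls round the work are solid. World frame = base frame: x ahead of the robot, y to its left, z up, the work surface at z = 0. Lengths are in m, angles in rad, forces in N, time in s.
With the tool pointing down it reaches from about 0.4 to 0.9 m from the base axis. Payload 5.5 kg.
Tool frame: the origin (TCP) lies at the very end of the fingers, on their centre line; the grasp point (between the pads) lies 19 mm behind it (robot.grip_depth is the z of the grasp point in the tool frame, in m); z points along the fingers, y is the line along which they close (so a half turn about z gives the same grasp; the last joint's range is limited). The gripper opens to 85 mm and grips with 20 to 120 N. Pads are 22 mm wide; open, the fingers measure 114 mm over their backs; the gripper's body (76 mm by 85 mm) begins 54 mm behind the grasp point. The pads swing forward as they close: fully open they stand 13 mm farther back than shut.
Start: joints at [-0.853, 0.501, -0.427, 1.55, 0.221, 1.138, -0.21], TCP at [0.285, 0.584, 0.231] pointing down, gripper open.
Joint ranges: [-2.88, 2.88], [-0.31, 2.03], [-1.54, 1.56], [0.2, 2.42], [-1.41, 4.55], [0.19, 2.02], [-2.57, 2.57]. Speed limits (rad/s): [2.57, 2.57, 3.14, 3.14, 3.14, 3.14, 3.14].

## Interface

Orientations are given as a 3x3 rotation matrix whose columns are the frame's x, y, z axes.
In Python, from plant import robot, eyes gives the robot as it stands. The module is installed in compiled form; this text tells all that it offers.
- The arm moves only by the tool jog_arm, never from a script. Its argument "steps" is a list of rows, each a list of 7 numbers: the shift along the tool's x, y, z in cm, then the turn, a rotation vector about the tool's x, y, z in rad, then the opening, from -1 (shut) to 1 (fully open), so that 0 is half open. A call has 1 to 20 rows; each row is the pose to reach, as a shift and turn from the pose commanded when the call began, along the tool's axes at that moment; what a row does not reach only later rows make up. A row lasts 1/12 s, in which the tool goes at most 41.7 mm and 7.16 degrees, less where a joint would pass 70% of its speed; a pose out of reach is approached as far as the arm can. A call with a gripper value outside its range is refused whole. The fingers move at their own pace and stop on an object; "squeeze" is the grip in N (left out, the last holds). Time passes only in rows, so rows that repeat a pose let the fingers close. It gives the time, the measured TCP pose, the force, the opening and the grip force at its end, in the units of the state.
- robot.sense(): the state, without advancing time (a new reading comes with each control period).
- eyes.camera(name): name is "side" or "top"; returns a dict with "color" (384x512x3 uint8, red, green, blue), "depth" (384x512 float32, m along the optical axis (not along the pixel's ray), 0 where there is no reading), "mtx" (3x3 intrinsics, pixels), "extrinsics" (4x4, takes a point from world to camera coordinates). Camera axes: x right, y down, z forward; pixel columns grow to the right and rows downward; lengths in m; the calibration is good to about 2 mm. A picture is of the moment at which its call begins.
- robot.close_job(): hands the job in; it is judged then, once.
The state is a dict: "time": time; "q": joint angles; "qvel": joint speeds; "effort": joint torques, N m; "ee_pos": TCP position; "ee_rot": TCP orientation; "wrist_force": force on the tool from outside, world axes, zero at the start; "moment": the same for the moment, N m; "width": finger opening in m; "gripper_force": force on a finger pad.
Only numpy, scipy, OpenCV 4.12 (cv2) and the standard library are available. Lean on these libraries where they do the work, as an engineer would, in place of code of your own. Each camera call takes 0.05 s, during which the arm holds its last target. There are 200 camera calls.

## Task

Slide the open grey tote that holds the card box, flat on the bench and never lifted, around the bench stones and into the taped rectangle between them, squarely inside the tape; neither the totes nor the robot may touch the red stone, the wooden wedge or the black oilstone. Then pick up the grey tote with the carrying handle, turn it half round so that its dipped end lies over the full-height end of the parked tote, and set it down gently on top, so that its feet sit in the shallow rim notches and the totes interlock instead of nesting. Leave the other things on the bench where they are, and let go.

Things in the scene. Friction and masses are not known exactly. Their poses are not given: they have to be found in the camera images.
- lower_tote: Open grey plastic tote holding a card box, about 0.5 kg. Rim 100 x 130 mm (x, y), 50 mm high; 4 mm walls lean out 1 in 5 from an 80 x 110 mm bottom. Its +y end wall is dipped (middle 44 mm only 28 mm high), the -y end is full height. Starts left or right, nearer the robot than the tape, long side roughly along world y. Origin: centre of underside, z up.
- handle_tote: Grey tote with a carrying handle, about 0.25 kg, starting on the other side; body, origin and axes like the open tote's, long side roughly along world y. Handle: bar along y over its middle, 14 mm thick, 104 mm long, 80 to 94 mm above the underside. Half turned and stacked, its underside is 45 mm above the lower tote's (about 5 mm play sideways); unturned it would nest, at 28 mm.
- grip (a point): Middle of the handle bar of the handle tote, 87 mm above its underside; axes as the tote's. Under the bar the space is open down to 50 mm.
- lower_dip (a point): Middle of the dipped end's edge of the open tote, 60.5 mm along its +y, 28 mm up. In both totes' own frames the long rims have deep slots (22 mm) at y = +40 and -15 mm and shallow notches (5 mm deep, 23 mm wide) at y = -40 and +15 mm.
- handle_dip (a point): Middle of the dipped end's edge of the handle tote, 60.5 mm along its +y, 28 mm up. Both totes have four bottom feet on the long walls, 12 mm wide along y, 16 mm high, reaching out to x = +-52 mm, at y = +40 and -15 mm.
- bay: Rectangle of white paper tape stuck on the bench, 144 x 170 mm over its outer edges (x, y), strips 10 mm wide and flush with the bench (nothing to catch on). Origin: its centre; x points away from the robot, y along its long side. Its sides at +y and -y and the far side are flanked by stones; it is open towards the robot.
- red_stone: Red rubbing stone, block 110 x 50 x 50 mm high, fixed to the bench with its length along the rectangle's x, outside its +y side. Origin: centre of the underside. Its own y axis is the long one.
- wedge: Sawn wooden wedge, 120 x 45 x 50 mm high, narrowing to a thin end as seen from above, fixed to the bench with its length along the rectangle's x, outside its -y side. Origin: centre of the underside. Its own y axis is the long one.
- oilstone: Black oilstone, 75 x 200 x 36 mm high, fixed to the bench beyond the rectangle's far side, its length along the rectangle's y. Origin: centre of the underside; its own y axis is the long one.
- card_box: Small pale card box, 63 x 93 x 21 mm, lying loose on the floor of the open tote. Origin: centre of its underside.
- spool: Wooden spool of green thread standing on the bench, 46 mm across, 55 mm high; loose bystander. Origin: centre of the underside.
- beeswax: Round brown cake of wax, 62 mm across, 22 mm high; loose bystander. Origin: centre of the underside.
- tin: Round red tin, 72 mm across, 44 mm high; loose bystander. Origin: centre of the underside.
- paper_roll: Flat pale brown roll, 72 mm across, 14 mm high; loose bystander. Origin: centre of the underside.
There are look-alikes about, which are no part of the job. Leave any pink look-alike of the lower_tote alone.

How it is judged:
On the way:
1. the open tote stands at rest inside the taped rectangle while the handle tote is still on the bench (x of lower_tote in the frame of bay between -0.022 and 0.022 m and y of lower_tote in the frame of bay between -0.022 and 0.022 m and angle between the y axis of lower_tote and the y axis of bay, either way round below 0.16 rad and height (world z) of lower_tote below 0.006 m and angle between lower_tote's own z axis and vertical below 0.06 rad and linear speed of lower_tote below 0.02 m/s and height (world z) of handle_tote below 0.02 m), for 0.2 s.
At the end, for the whole second after the job is handed in: Open tote flat inside the tape: centre within 22 mm of its centre along each axis, square within 9 deg. Handle tote on it, half turned (dipped ends opposite, within 7 deg), centred within 10 mm, underside 41 to 50 mm above the lower one's, level within 3 deg, at rest (x of lower_tote in the frame of bay between -0.022 and 0.022 m and y of lower_tote in the frame of bay between -0.022 and 0.022 m and angle between the y axis of lower_tote and the y axis of bay, either way round below 0.16 rad and height (world z) of lower_tote below 0.006 m and angle between each of lower_tote, handle_tote's own z axis and vertical below 0.06 rad and linear speed of each of lower_tote, handle_tote below 0.02 m/s and horizontal distance between handle_tote and lower_tote below 0.01 m and z of handle_tote in the frame of lower_tote between 0.041 and 0.05 m and y of handle_dip in the frame of lower_tote below -0.045 m and angle between the y axis of handle_tote and the y axis of lower_tote, either way round below 0.12 rad); the robot touches nothing.
It fails at once if anything touches the red stone, the wedge or the oilstone (contact force between any of red_stone, wedge, oilstone and anything else above 0.5 N).
It fails at once if the open tote is lifted off the bench or tipped (height (world z) of lower_tote above 0.012 m or angle between lower_tote's own z axis and vertical above 0.15 rad).
It fails at once if the handle tote is dropped or jammed hard onto the other (over 60 N) (contact force between handle_tote and lower_tote above 60 N).
It fails at once if a bystander is moved by more than 2 cm (distance of any of spool, beeswax, tin, paper_roll from where it was at the start of the episode above 0.02 m).
It also fails if it takes over 72 s, if anything falls off the work surface, if the arm or the gripper's body presses on something with over 40 N, if the wrist force passes 120 N, or if a joint passes its speed limit or range.

## Working session

There is one attempt and no reset: what is moved stays moved. The work goes in short steps, Python scripts to look and compute and a tool call to move; the robot and the scene stay as the last step left them, time stands still between calls to the robot, and variables do not carry over. Pictures are saved under pics/ and viewed, at most 10 in all, crops included, and the job is handed in when it is done.

Besides the shell and the picture viewer there is one more tool, called after ">>>" by a JSON object that holds its "api" and its "payload". jog_arm: Moves the arm, as the interface text tells. Its arguments: {"type":"object","properties":{"steps":{"type":"array"},"squeeze":{"type":"number"}},"required":["steps"]}

```bash
mkdir -p pics
cat > h.py <<'E'
import numpy as np, cv2
from plant import robot, eyes
def cam(n, save=None):
    c=eyes.camera(n); K=c['mtx'];T=c['extrinsics']
    d=c['depth'];v,u=np.mgrid[:384,:512]
    p=np.stack([(u-K[0,2])/K[0,0]*d,(v-K[1,2])/K[1,1]*d,d],-1)
    w=(p-T[:3,3])@T[:3,:3]
    w[d==0]=np.nan
    if save: cv2.imwrite('pics/'+save,c['color'][:,:,::-1])
    return c['color'],w,c
E
python3 - <<'E'
from h import *
for n in('top','side'):
    col,w,c=cam(n,n+'0.png'); T=c['extrinsics'];print(n,-T[:3,:3].T@T[:3,3]);np.savez(n+'0.npz',col=col,w=w,K=c['mtx'],T=T)
s=robot.sense();print(s['time'],s['ee_pos'],s['ee_rot'],s['width'])
E
```

```text
top [-0.22424372  0.34994169  1.65680265]
side [ 1.4288578  -0.23393951  0.90034249]
0.1 [0.28527758 0.58333743 0.23036705] [[-8.98365925e-01  4.39246997e-01 -8.60045814e-04]
 [ 4.39247831e-01  8.98364556e-01 -1.57046267e-03]
 [ 8.28136625e-05 -1.78862341e-03 -9.99998397e-01]] 0.08513439651295193
```

View pics/top0.png

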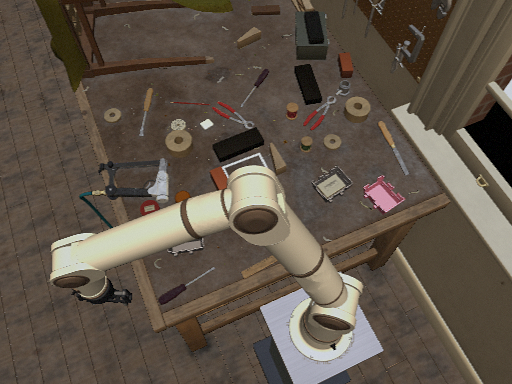

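View pics/side0.png

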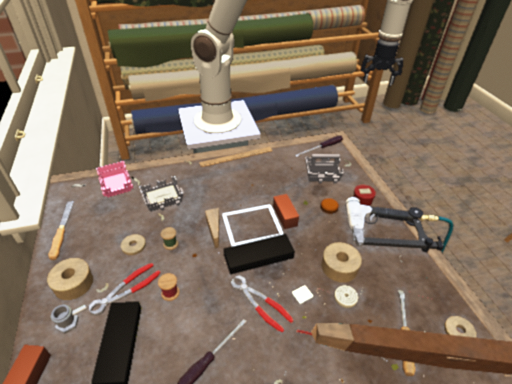

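```bash
cat > ortho.py <<'E'
from h import *
def ortho(name,zmax=0.11):
    img=np.zeros((600,800,3),np.uint8)
    for n in('top0','side0'):
        d=np.load(n+'.npz');w=d['w'];col=d['col']
        sc=4; W=cv2.resize(w.astype(np.float32),None,fx=sc,fy=sc,interpolation=cv2.INTER_NEAREST) if 0 else w
        m=(W[...,2]<zmax)&(W[...,2]>-0.02)
        P=W[m];C=col[m];o=np.argsort(P[:,2]);P=P[o];C=C[o]
        for p,c in zip(P,C):
            u=int((0.4-p[1])*1000);v=int((0.85-p[0])*1000)
            if 0<=u<800 and 0<=v<600: cv2.circle(img,(u,v),2,tuple(int(x) for x in c[::-1]),-1)
    for k in range(0,800,100): cv2.line(img,(k,0),(k,8),(0,255,255),1)
    for k in range(50,600,100): cv2.line(img,(0,k),(8,k),(0,255,255),1)
    cv2.imwrite('pics/'+name,img)
ortho('o0.png')
E
python3 ortho.py
```

```text
(no output)
```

View pics/o0.png

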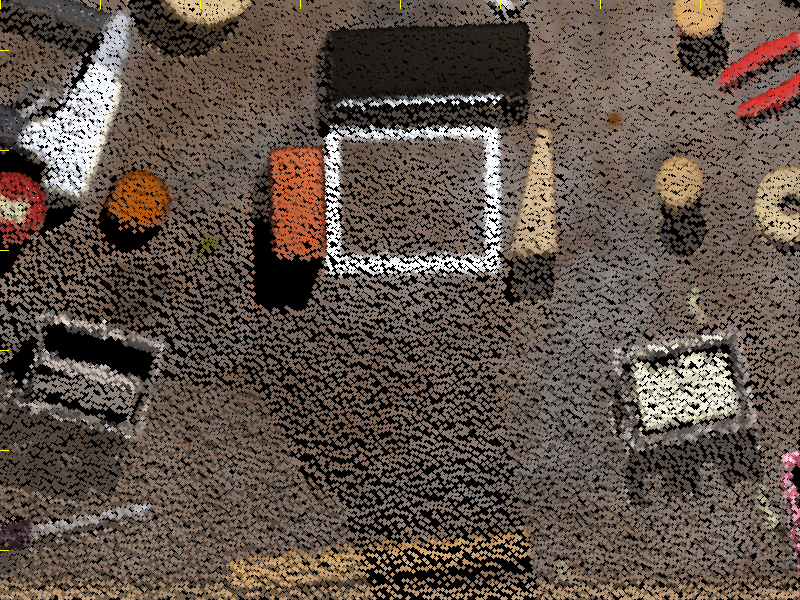

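```bash
cat > meas.py <<'E'
from h import *
def rect(w,xr,yr,zr,s=5):
    m=(w[...,0]>xr[0])&(w[...,0]<xr[1])&(w[...,1]>yr[0])&(w[...,1]<yr[1])&(w[...,2]>zr[0])&(w[...,2]<zr[1])
    p=w[m]; (c,(a,b),t)=cv2.minAreaRect((p[:,:2]*1000).astype(np.float32))
    if a>b: a,b=b,a; t+=90   # t: dir of short side
    t=(t+90)%180-90
    return np.round(c,1),round(a,1),round(b,1),round(t,2),len(p)
def frame(w,c,t,zr=(0.004,.11),r=(.075,.08)):
    c=np.array(c)/1000;t=np.deg2rad(t);d=w[...,:2]-c
    lx=d@[np.cos(t),np.sin(t)];ly=d@[-np.sin(t),np.cos(t)]
    m=(abs(lx)<r[0])&(abs(ly)<r[1])&(w[...,2]>zr[0])&(w[...,2]<zr[1])
    return lx[m],ly[m],w[...,2][m]
def ends(w,c,t):
    lx,ly,z=frame(w,c,t)
    for s in(1,-1):
        m=(abs(lx)<.018)&(s*ly>.050)&(s*ly<.07)
        print('end',s,'zmax pct',np.round(np.percentile(z[m],[50,90,98])*1000) if m.sum()>5 else m.sum())
E
python3 - <<'E'
from meas import *
for n in('side0','top0'):
    d=np.load(n+'.npz');w=d['w'];col=d['col'].astype(int);print(n)
    for nm,xr,yr,zr in [('low',(.38,.55),(-.37,-.2),(.04,.058)),('han',(.38,.56),(.22,.4),(.04,.058)),('handle',(.38,.56),(.22,.4),(.085,.1)),
      ('red',(.55,.73),(.06,.15),(.044,.055)),('wedge',(.55,.76),(-.2,-.09),(.044,.055)),('oil',(.7,.86),(-.15,.1),(.031,.042)),('top lowbox',(.4,.52),(-.34,-.23),(.02,.03))]:
        try: print(nm,rect(w,xr,yr,zr))
        except Exception as e: print(nm,'x')
    wh=(col.min(-1)>150); W=w.copy(); W[~wh]=np.nan
    try: print('bay',rect(W,(.56,.74),(-.12,.09),(-.01,.012)))
    except Exception: pass
    for c,t in(((465,-285),8),((475,310),-12)):
        ends(w,c,t)
E
```

```text
side0
low (array([ 460.3, -285.2]), 103.5, 129.2, 10.29, 177)
han (array([476.7, 309.4]), 101.1, 130.1, -14.91, 216)
handle (array([478. , 308.6]), 15.8, 101.3, -16.78, 114)
red (array([646.7, 101.1]), 50.9, 112.3, -88.28, 384)
wedge (array([ 656.8, -144.9]), 41.8, 125.2, 78.79, 262)
oil (array([766.1, -21.5]), 116.3, 248.8, 3.82, 1442)
top lowbox (array([ 459.2, -284.8]), 97.9, 118.9, 8.76, 447)
bay (array([647.1, -12.4]), 149.1, 177.4, 0.34, 593)
end 1 zmax pct [22. 31. 33.]
end -1 zmax pct [45. 54. 56.]
end 1 zmax pct [28. 33. 48.]
end -1 zmax pct [40. 56. 89.]
top0
low (array([ 460. , -283.8]), 101.8, 133.9, 9.55, 130)
han (array([436.9, 321.1]), 36.1, 130.2, -6.48, 51)
handle (array([0., 0.]), 0.0, 0.0, 0.0, 0)
red (array([650.7, 105.1]), 50.5, 100.0, -88.87, 221)
wedge (array([ 674.3, -126.9]), 46.0, 165.9, -85.22, 170)
oil (array([763., -33.]), 118.6, 211.7, 1.2, 640)
top lowbox (array([ 461.2, -284.6]), 98.0, 112.4, 5.39, 352)
bay (array([693.3, -13.6]), 73.6, 175.3, -7.15, 133)
end 1 zmax pct [23. 31. 38.]
end -1 zmax pct [33. 50. 57.]
end 1 zmax pct 2
end -1 zmax pct [12. 46. 49.]
```

```bash
cat > mv.py <<'E'
from h import *
from scipy.spatial.transform import Rotation as R
def pose(yaw,tilt=0):  # tool: closing axis y at world yaw deg, lean along it
    a=np.deg2rad(tilt);c,s=np.cos(a),np.sin(a)
    return R.from_euler('z',yaw,degrees=True).as_matrix()@np.array([[0,c,s],[1,0,0],[0,s,-c]])
def rel(p,M,s=None):
    s=s or robot.sense();M0=R.from_matrix(s['ee_rot']).as_matrix()
    d=M0.T@(np.array(p)-s['ee_pos'])*100
    r=R.from_matrix(M0.T@M).as_rotvec()
    print(np.round(d,2),np.round(r,3),'rows',round(max(np.linalg.norm(d)/4.17,np.linalg.norm(r)/.125),1))
def st():
    s=robot.sense();yw=np.degrees(np.arctan2(s['ee_rot'][1,1],s['ee_rot'][0,1]));print('t',round(s['time'],2),np.round(s['ee_pos'],4),'yaw',round(yw,1),'q',np.round(s['q'],2),'w',round(s['width'],4),'F',np.round(s['wrist_force'],1))
E
python3 - <<'E'
from mv import *
st();rel([.5,.2,.23],pose(35));rel([.4167,-.2905,.12],pose(9.9,11.3))
E
```

```text
t 0.1 [0.2853 0.5833 0.2304] yaw 63.9 q [-0.85  0.5  -0.43  1.55  0.22  1.14 -0.21] w 0.0851 F [ 0.5  0.1 -0.4]
[-36.13 -25.01   0.08] [-0.002  0.     0.505] rows 10.5
[-50.19 -72.71  11.16] [-0.184 -0.092  0.94 ] rows 21.4
```

>>> {"api": "jog_arm", "payload": {"steps": [[-36, -25, 0, 0, 0, 0.5, 0.5], [-36, -25, 0, 0, 0, 0.5, 0.5], [-36, -25, 0, 0, 0, 0.5, 0.5], [-36, -25, 0, 0, 0, 0.5, 0.5], [-36, -25, 0, 0, 0, 0.5, 0.5], [-36, -25, 0, 0, 0, 0.5, 0.5], [-36, -25, 0, 0, 0, 0.5, 0.5], [-36, -25, 0, 0, 0, 0.5, -0.2], [-36, -25, 0, 0, 0, 0.5, -0.2], [-36, -25, 0, 0, 0, 0.5, -0.2], [-36, -25, 0, 0, 0, 0.5, -0.2], [-36, -25, 0, 0, 0, 0.5, -0.2]], "squeeze": 25}}

```text
time: 1.1
ee_pos: [0.502, 0.194, 0.2309]
ee_rot: [[-0.57, 0.822, 0.001], [0.822, 0.57, -0.003], [-0.003, -0.001, -1.0]]
wrist_force: [0.0, -1.3, 0.0]
width: 0.0341
gripper_force: 0.0
```

Run:
```python
from mv import *
st();rel([.41,-.292,.10],pose(9.9,11.3))
```

```text
t 1.1 [0.502  0.194  0.2309] yaw 34.7 q [-0.28  0.28 -0.17  1.84  0.06  1.03  0.13] w 0.0341 F [ 0.  -1.3  0. ]
[-34.66 -35.22  13.24] [-0.195 -0.039  0.432] rows 12.3
```

>>> {"api": "jog_arm", "payload": {"steps": [[-34.7, -35.2, 13.2, -0.195, -0.039, 0.432, -0.2], [-34.7, -35.2, 13.2, -0.195, -0.039, 0.432, -0.2], [-34.7, -35.2, 13.2, -0.195, -0.039, 0.432, -0.2], [-34.7, -35.2, 13.2, -0.195, -0.039, 0.432, -0.2], [-34.7, -35.2, 13.2, -0.195, -0.039, 0.432, -0.2], [-34.7, -35.2, 13.2, -0.195, -0.039, 0.432, -0.2], [-34.7, -35.2, 13.2, -0.195, -0.039, 0.432, -0.2], [-34.7, -35.2, 13.2, -0.195, -0.039, 0.432, -0.2], [-34.7, -35.2, 13.2, -0.195, -0.039, 0.432, -0.2], [-34.7, -35.2, 13.2, -0.195, -0.039, 0.432, -0.2], [-34.7, -35.2, 13.2, -0.195, -0.039, 0.432, -0.2], [-34.7, -35.2, 13.2, -0.195, -0.039, 0.432, -0.2], [-34.7, -35.2, 13.2, -0.195, -0.039, 0.432, -0.2], [-34.7, -35.2, 13.2, -0.195, -0.039, 0.432, -0.2], [-34.7, -35.2, 13.2, -0.195, -0.039, 0.432, -0.2]]}}

```text
time: 2.35
ee_pos: [0.4119, -0.285, 0.0986]
ee_rot: [[-0.181, 0.965, 0.191], [0.984, 0.176, 0.041], [0.005, 0.195, -0.981]]
wrist_force: [0.8, 0.5, 0.5]
width: 0.0342
gripper_force: 0.0
```

Run:
```python
from mv import *
st();rel([.4167,-.2905,.029],pose(9.9,11.3))
col,w,c=cam('side');np.savez('side1.npz',col=col,w=w)
col2,w2,c2=cam('top');
a=cv2.resize(col[140:260,90:240],None,fx=4,fy=4);b=cv2.resize(col2[120:240,260:390],None,fx=4,fy=4)
cv2.imwrite('pics/g1.png',np.hstack([a,b])[:,:800,::-1])
```

```text
t 2.35 [ 0.4119 -0.285   0.0986] yaw 10.3 q [ 0.54  0.34  0.13  2.15 -0.37  0.56  1.16] w 0.0342 F [0.8 0.5 0.5]
[-0.66 -0.99  6.9 ] [-0.001 -0.007  0.008] rows 1.7
```

View pics/g1.png

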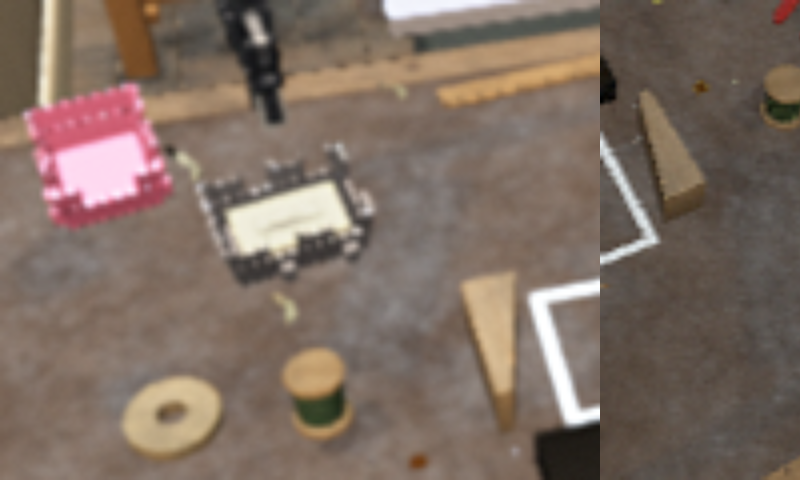

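>>> {"api": "jog_arm", "payload": {"steps": [[-0.6, -0.6, 2.5, 0, 0, 0, -0.2], [-0.6, -0.6, 2.5, 0, 0, 0, -0.2], [-0.6, -0.6, 2.5, 0, 0, 0, -0.2], [-0.6, -0.6, 2.5, 0, 0, 0, -0.2]]}}

```text
time: 2.78
ee_pos: [0.4129, -0.29, 0.0741]
ee_rot: [[-0.184, 0.964, 0.192], [0.983, 0.179, 0.04], [0.004, 0.196, -0.981]]
wrist_force: [0.6, 0.5, 0.1]
width: 0.0342
gripper_force: 0.0
```

Run:
```python
from mv import *
st();print(robot.sense()['qvel']);rel([.4167,-.2905,.029],pose(9.9,11.3))
```

```text
t 2.78 [ 0.4129 -0.29    0.0741] yaw 10.5 q [ 0.57  0.39  0.11  2.15 -0.41  0.51  1.2 ] w 0.0342 F [0.6 0.5 0.1]
[ 0.00551712 -0.01278727  0.0075292  -0.00815519 -0.00199653 -0.00328455
  0.00288018]
[-0.14 -0.53  4.49] [ 0.    -0.007  0.011] rows 1.1
```

>>> {"api": "jog_arm", "payload": {"steps": [[-0.1, -0.5, 2.2, 0, 0, 0, -0.2], [-0.1, -0.5, 4.4, 0, 0, 0, -0.2], [-0.1, -0.5, 4.4, 0, 0, 0, -0.2], [-0.1, -0.5, 4.4, 0, 0, 0, -0.2], [-0.1, -0.5, 4.4, 0, 0, 0, -0.6], [-0.1, -0.5, 4.4, 0, 0, 0, -0.7], [-0.1, -0.5, 4.4, 0, 0, 0, -0.8], [-0.1, -0.5, 4.4, 0, 0, 0, -1], [-0.1, -0.5, 4.4, 0, 0, 0, -1], [-0.1, -0.5, 4.4, 0, 0, 0, -1], [-0.1, -0.5, 4.4, 0, 0, 0, -1], [-0.1, -0.5, 4.4, 0, 0, 0, -1]]}}

```text
time: 3.78
ee_pos: [0.4168, -0.292, 0.0307]
ee_rot: [[-0.182, 0.964, 0.194], [0.983, 0.178, 0.038], [0.003, 0.197, -0.98]]
wrist_force: [-2.5, 0.6, 7.7]
width: 0.0033
gripper_force: 27.8
```

Run:
```python
from mv import *
from meas import *
st()
col,w,c=cam('side')
print(rect(w,(.43,.55),(-.37,-.2),(.042,.055)))
```

```text
t 3.78 [ 0.4168 -0.292   0.0307] yaw 10.5 q [ 0.61  0.48  0.06  2.16 -0.46  0.41  1.26] w 0.0033 F [-2.5  0.6  7.7]
(array([ 465.7, -284.6]), 91.8, 127.9, 10.72, 88)
```

Run:
```python
from mv import *
rel([.421,-.012,.0305],pose(1.5,11.3))
```

```text
[27.46  5.38  1.18] [ 0.001 -0.033  0.153] rows 6.7
```

>>> {"api": "jog_arm", "payload": {"steps": [[1.1, 0.22, 0.05, 0, -0.001, 0.006, -1], [2.75, 0.54, 0.12, 0, -0.003, 0.015, -1], [4.4, 0.86, 0.19, 0, -0.005, 0.025, -1], [6.05, 1.19, 0.26, 0, -0.007, 0.034, -1], [7.7, 1.51, 0.33, 0, -0.009, 0.043, -1], [9.35, 1.83, 0.4, 0, -0.011, 0.052, -1], [11.0, 2.16, 0.47, 0, -0.013, 0.061, -1], [12.65, 2.48, 0.54, 0, -0.015, 0.07, -1], [14.3, 2.8, 0.61, 0, -0.017, 0.08, -1], [15.95, 3.13, 0.69, 0, -0.019, 0.089, -1], [17.6, 3.45, 0.76, 0, -0.021, 0.098, -1], [19.25, 3.77, 0.83, 0, -0.023, 0.107, -1], [20.9, 4.1, 0.9, 0, -0.025, 0.116, -1], [22.55, 4.42, 0.97, 0, -0.027, 0.126, -1], [24.2, 4.74, 1.04, 0, -0.029, 0.135, -1], [25.85, 5.06, 1.11, 0, -0.031, 0.144, -1], [27.0, 5.29, 1.16, 0.001, -0.032, 0.15, -1], [27.45, 5.38, 1.18, 0.001, -0.033, 0.153, -1], [27.45, 5.38, 1.18, 0.001, -0.033, 0.153, -1]]}}

```text
time: 5.42
ee_pos: [0.4223, -0.0105, 0.0307]
ee_rot: [[-0.027, 0.98, 0.199], [1.0, 0.026, 0.006], [0.001, 0.199, -0.98]]
wrist_force: [1.8, -0.1, 6.0]
width: 0.0034
gripper_force: 27.9
```

Run:
```python
from mv import *
from meas import *
st()
col,w,c=cam('side')
print(rect(w,(.38,.55),(-.1,.08),(.042,.055)))
print(rect(w,(.445,.55),(-.1,.08),(.042,.055)))
print(rect(w,(.55,.73),(.06,.15),(.044,.055)), rect(w,(.55,.73),(-.19,-.09),(.04,.055)),rect(w,(.7,.83),(-.15,.1),(.031,.042)))
wh=(col.min(-1)>140); W=w.copy(); W[~wh]=np.nan
print('bay',rect(W,(.56,.74),(-.12,.09),(-.01,.012)))
lx,ly,z=W[...,0],W[...,1],W[...,2]
for nm,m in [('sides y',(lx>.60)&(lx<.70)&(abs(z)<.01)&(ly>-.12)&(ly<.09))]:
    Y=ly[m];X=lx[m]
    for s in (Y>0,Y<-.05): print(np.round(np.percentile(Y[s],[5,50,95]),4),np.polyfit(X[s],Y[s],1))
m=(ly>-.07)&(ly<.05)&(abs(z)<.012)
for a,b in((.56,.61),(.69,.74)):
    s=m&(lx>a)&(lx<b);print(np.round(np.percentile(lx[s],[5,50,95]),4),np.polyfit(ly[s],lx[s],1))
```

```text
t 5.42 [ 0.4223 -0.0105  0.0307] yaw 1.5 q [-0.31  0.37  0.3   2.42 -0.57  0.2   0.54] w 0.0034 F [ 1.8 -0.1  6. ]
(array([467.2, -10.9]), 102.8, 130.4, 1.4, 142)
(array([499.6, -18.4]), 65.6, 139.8, -18.5, 69)
(array([644.7, 100.7]), 49.9, 113.5, -87.94, 380) (array([ 655.8, -146. ]), 42.1, 127.4, 77.66, 280) (array([765.7, -21.5]), 116.1, 249.9, 3.68, 1439)
bay (array([646.7, -12.5]), 149.0, 178.7, 0.71, 625)
[0.06   0.0676 0.0755] [0.00591216 0.06370929]
[-0.1007 -0.0923 -0.084 ] [ 0.00132126 -0.09320509]
[0.5742 0.5854 0.595 ] [-0.01247047  0.5848041 ]
[0.7103 0.7142 0.7195] [-0.02922107  0.71397171]
```

Run:
```python
from mv import *
rel([.605,-.012,.0305],pose(1.2,11.3))
```

```text
[-0.63 17.9   3.64] [ 0.003 -0.003  0.006] rows 4.4
```

>>> {"api": "jog_arm", "payload": {"steps": [[-0.03, 0.9, 0.18, 0, 0, 0, -1], [-0.08, 2.3, 0.47, 0, 0, 0.001, -1], [-0.13, 3.7, 0.75, 0, 0, 0.001, -1], [-0.18, 5.1, 1.04, 0, 0, 0.002, -1], [-0.23, 6.5, 1.32, 0, 0, 0.002, -1], [-0.28, 7.9, 1.61, 0, 0, 0.003, -1], [-0.33, 9.3, 1.89, 0, 0, 0.003, -1], [-0.38, 10.7, 2.18, 0, 0, 0.004, -1], [-0.43, 12.1, 2.46, 0, 0, 0.004, -1], [-0.48, 13.5, 2.75, 0, 0, 0.005, -1], [-0.53, 14.9, 3.03, 0, 0, 0.005, -1], [-0.58, 16.3, 3.32, 0, 0, 0.006, -1], [-0.61, 17.3, 3.52, 0, 0, 0.006, -1], [-0.63, 17.9, 3.64, 0, 0, 0.006, -1], [-0.63, 17.9, 3.64, 0, 0, 0.006, -1], [-0.63, 17.9, 3.64, 0, 0, 0.006, -1]]}}

```text
time: 6.8
ee_pos: [0.6036, -0.0121, 0.0287]
ee_rot: [[-0.021, 0.98, 0.196], [1.0, 0.02, 0.007], [0.003, 0.196, -0.981]]
wrist_force: [1.3, 1.7, -1.7]
width: 0.0032
gripper_force: 28.5
```

Run:
```python
from mv import *
from meas import *
st()
col,w,c=cam('side','s3.png')
print(rect(w,(.57,.72),(-.095,.07),(.042,.055)))
```

```text
t 6.8 [ 0.6036 -0.0121  0.0287] yaw 1.2 q [-0.33  0.6   0.38  2.   -0.53  0.43  0.46] w 0.0032 F [ 1.3  1.7 -1.7]
(array([647.7, -12.7]), 102.5, 129.2, 1.0, 177)
```

View pics/s3.png

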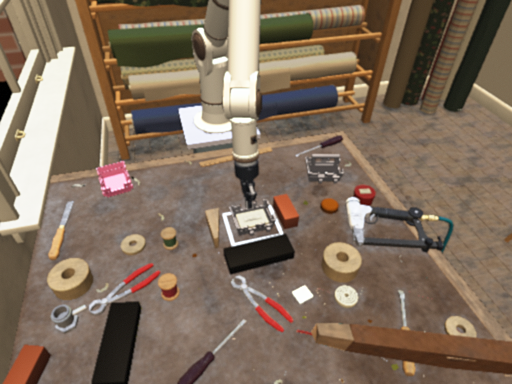

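>>> {"api": "jog_arm", "payload": {"steps": [[0, 0, 0, 0, 0, 0, -0.8], [0, 0, 0, 0, 0, 0, -0.6], [0, 0, 0, 0, 0, 0, -0.5], [0, 0, 0, 0, 0, 0, -0.5], [0, 0, -1, 0, 0, 0, -0.5], [0, 0, -3, 0, 0, 0, -0.5], [0, 0, -7, 0, 0, 0, -0.5], [0, 0, -11, 0, 0, 0, -0.5], [0, 0, -15, 0, 0, 0, -0.5], [0, 0, -15, 0, 0, 0, -0.5]]}}

```text
time: 7.68
ee_pos: [0.5774, -0.0151, 0.1838]
ee_rot: [[-0.019, 0.978, 0.206], [1.0, 0.017, 0.008], [0.004, 0.206, -0.979]]
wrist_force: [0.8, -0.4, 0.5]
width: 0.0214
gripper_force: 0.0
```

Run:
```python
from mv import *
from meas import *
st()
col,w,c=cam('side')
print(rect(w,(.57,.72),(-.095,.07),(.042,.055)))
print(rect(w,(.38,.56),(.22,.4),(.042,.056)),rect(w,(.38,.56),(.22,.4),(.085,.1)))
rel([.5,.24,.20],pose(75));rel([.477,.308,.17],pose(120))
```

```text
t 7.68 [ 0.5774 -0.0151  0.1838] yaw 1.0 q [-0.53  0.32  0.6   1.99 -0.3   0.7   0.27] w 0.0214 F [ 0.8 -0.4  0.5]
(array([646.5, -12.3]), 104.3, 129.6, 1.4, 165)
(array([476.3, 309.5]), 100.8, 129.9, -14.66, 186) (array([478.7, 308.6]), 16.8, 102.4, -16.7, 115)
[25.58 -6.63 -3.2 ] [ 0.178  0.128 -1.285] rows 10.4
[32.41 -9.37 -0.67] [ 0.13   0.209 -2.066] rows 16.6
```

>>> {"api": "jog_arm", "payload": {"steps": [[25.6, -6.6, -3.2, 0.178, 0.128, -1.285, 0.4], [25.6, -6.6, -3.2, 0.178, 0.128, -1.285, 0.4], [25.6, -6.6, -3.2, 0.178, 0.128, -1.285, 0.4], [25.6, -6.6, -3.2, 0.178, 0.128, -1.285, 0.4], [25.6, -6.6, -3.2, 0.178, 0.128, -1.285, 0.4], [25.6, -6.6, -3.2, 0.178, 0.128, -1.285, 0.4], [25.6, -6.6, -3.2, 0.178, 0.128, -1.285, 0.4], [25.6, -6.6, -3.2, 0.178, 0.128, -1.285, 0.4], [25.6, -6.6, -3.2, 0.178, 0.128, -1.285, 0.4], [25.6, -6.6, -3.2, 0.178, 0.128, -1.285, 0.4], [25.6, -6.6, -3.2, 0.178, 0.128, -1.285, 0.4], [25.6, -6.6, -3.2, 0.178, 0.128, -1.285, 0.4]]}}

```text
time: 8.73
ee_pos: [0.4974, 0.2403, 0.1941]
ee_rot: [[-0.967, 0.256, -0.01], [0.256, 0.967, -0.003], [0.009, -0.005, -1.0]]
wrist_force: [0.1, -0.8, -0.1]
width: 0.06
gripper_force: 0.0
```

Run:
```python
from mv import *
st()
rel([.478,.309,.16],pose(164.2))
```

```text
t 8.73 [0.4974 0.2403 0.1941] yaw 75.2 q [-0.72  0.35  0.27  1.85 -0.11  0.97  0.92] w 0.06 F [ 0.1 -0.8 -0.1]
[3.6  6.16 3.4 ] [ 0.003 -0.011 -1.554] rows 12.4
```

>>> {"api": "jog_arm", "payload": {"steps": [[3.6, 6.2, 0, 0, 0, -1.55, 0.2], [3.6, 6.2, 0, 0, 0, -1.55, 0.2], [3.6, 6.2, 0, 0, 0, -1.55, 0.2], [3.6, 6.2, 0, 0, 0, -1.55, 0.2], [3.6, 6.2, 0, 0, 0, -1.55, 0.2], [3.6, 6.2, 0, 0, 0, -1.55, 0.2], [3.6, 6.2, 0, 0, 0, -1.55, 0.2], [3.6, 6.2, 0, 0, 0, -1.55, 0.2], [3.6, 6.2, 0, 0, 0, -1.55, 0.2], [3.6, 6.2, 0, 0, 0, -1.55, 0.2], [3.6, 6.2, 3.4, 0, 0, -1.55, 0.2], [3.6, 6.2, 3.4, 0, 0, -1.55, 0.2], [3.6, 6.2, 3.4, 0, 0, -1.55, 0.2], [3.6, 6.2, 3.4, 0, 0, -1.55, 0.2]]}}

```text
time: 9.9
ee_pos: [0.4778, 0.3087, 0.1597]
ee_rot: [[-0.279, -0.96, -0.011], [-0.96, 0.279, -0.003], [0.006, 0.009, -1.0]]
wrist_force: [-0.6, 0.0, 0.1]
width: 0.0518
gripper_force: 0.0
```

Run:
```python
from mv import *
st()
rel([.478,.309,.069],pose(164.2))
```

```text
t 9.9 [0.4778 0.3087 0.1597] yaw 163.8 q [-0.58  0.41 -0.05  1.82  0.02  0.92  2.22] w 0.0518 F [-0.6  0.   0.1]
[-0.09 -0.09  9.07] [ 0.009 -0.006 -0.007] rows 2.2
```

>>> {"api": "jog_arm", "payload": {"steps": [[-0.1, -0.1, 3, 0.009, -0.006, -0.007, 0.2], [-0.1, -0.1, 6, 0.009, -0.006, -0.007, 0.2], [-0.1, -0.1, 8.9, 0.009, -0.006, -0.007, 0.2], [-0.1, -0.1, 8.9, 0.009, -0.006, -0.007, 0.2], [-0.1, -0.1, 8.9, 0.009, -0.006, -0.007, 0], [-0.1, -0.1, 8.9, 0.009, -0.006, -0.007, -0.3], [-0.1, -0.1, 8.9, 0.009, -0.006, -0.007, -0.5], [-0.1, -0.1, 8.9, 0.009, -0.006, -0.007, -0.7], [-0.1, -0.1, 8.9, 0.009, -0.006, -0.007, -1], [-0.1, -0.1, 8.9, 0.009, -0.006, -0.007, -1], [-0.1, -0.1, 8.9, 0.009, -0.006, -0.007, -1], [-0.1, -0.1, 8.9, 0.009, -0.006, -0.007, -1]], "squeeze": 60}}

```text
time: 10.9
ee_pos: [0.4803, 0.3113, 0.0742]
ee_rot: [[-0.271, -0.962, 0.005], [-0.962, 0.271, 0.004], [-0.005, -0.004, -1.0]]
wrist_force: [-2.6, 0.2, 6.2]
width: 0.0126
gripper_force: 59.6
```

Run:
```python
from mv import *
from meas import *
st()
col,w,c=cam('side')
print(rect(w,(.38,.56),(.22,.4),(.042,.056)))
```

```text
t 10.9 [0.4803 0.3113 0.0742] yaw 164.3 q [-0.58  0.53 -0.05  1.88  0.04  0.73  2.21] w 0.0126 F [-2.6  0.2  6.2]
(array([479.7, 308.3]), 102.6, 129.6, -15.55, 179)
```

>>> {"api": "jog_arm", "payload": {"steps": [[0, 0, -0.5, 0, 0, 0, -1], [0, 0, -1.5, 0, 0, 0, -1], [0, 0, -3, 0, 0, 0, -1], [0, 0, -5, 0, 0, 0, -1], [0, 0, -7, 0, 0, 0, -1], [0, 0, -9, 0, 0, 0, -1], [0, 0, -11, 0, 0, 0, -1], [0, 0, -11, 0, 0, 0, -1], [0, 0, -11, 0, 0, 0, -1]]}}

```text
time: 11.7
ee_pos: [0.4798, 0.3102, 0.1834]
ee_rot: [[-0.271, -0.962, 0.005], [-0.962, 0.272, 0.003], [-0.004, -0.004, -1.0]]
wrist_force: [0.0, 0.1, -3.3]
width: 0.0127
gripper_force: 58.7
```

Run:
```python
from mv import *
from meas import *
st();rz=robot.sense()['ee_pos']
print(robot.sense()['ee_rot'].round(3))
col,w,c=cam('side')
print(rect(w,(.38,.58),(.2,.42),(.142,.170)))
rel([.50,.16,.20],pose(90))
m=(w[...,0]>.38)&(w[...,0]<.58)&(w[...,1]>.2)&(w[...,1]<.42)&(w[...,2]>.06)&(w[...,2]<.18)
p=w[m];print(len(p),np.percentile(p[:,2],[1,50,99]))
# rim plane: full-height corner heights
cc=p[:,:2]-rz[:2];t=np.deg2rad(-15.7);lx=cc@[np.cos(t),np.sin(t)];ly=cc@[-np.sin(t),np.cos(t)]
for sx in(1,-1):
  for sy in(1,-1):
    k=(sx*lx>.035)&(sx*lx<.058)&(sy*ly>.045)&(sy*ly<.07);print(sx,sy,np.percentile(p[k,2],[2,90,97]).round(4) if k.sum()>3 else k.sum())
```

```text
t 11.7 [0.4798 0.3102 0.1834] yaw 164.2 q [-0.58  0.38 -0.06  1.81  0.03  0.94  2.22] w 0.0127 F [ 0.   0.1 -3.3]
[[-0.271 -0.962  0.005]
 [-0.962  0.272  0.003]
 [-0.004 -0.004 -1.   ]]
(array([481.4, 306.6]), 104.4, 129.5, -16.34, 364)
[13.82 -6.1  -1.82] [-0.     0.003  1.296] rows 10.4
814 [0.11270259 0.14096332 0.17620228]
1 1 [0.1152 0.1611 0.1635]
1 -1 [0.118  0.1597 0.1613]
-1 1 3
-1 -1 [0.118  0.1608 0.1626]
```

>>> {"api": "jog_arm", "payload": {"steps": [[3, -1, -1, 0, 0, 0.12, -1], [8, -3, -1.8, 0, 0, 0.24, -1], [13.8, -6.1, -1.8, 0, 0, 0.36, -1], [13.8, -6.1, -1.8, 0, 0, 0.48, -1], [13.8, -6.1, -1.8, 0, 0.003, 0.6, -1], [13.8, -6.1, -1.8, 0, 0.003, 0.72, -1], [13.8, -6.1, -1.8, 0, 0.003, 0.84, -1], [13.8, -6.1, -1.8, 0, 0.003, 0.96, -1], [13.8, -6.1, -1.8, 0, 0.003, 1.08, -1], [13.8, -6.1, -1.8, 0, 0.003, 1.2, -1], [13.8, -6.1, -1.8, 0, 0.003, 1.3, -1], [13.8, -6.1, -1.8, 0, 0.003, 1.3, -1], [13.8, -6.1, -1.8, 0, 0.003, 1.3, -1]]}}

```text
time: 12.83
ee_pos: [0.4992, 0.1602, 0.1984]
ee_rot: [[-1.0, 0.001, -0.003], [0.001, 1.0, -0.002], [0.003, -0.002, -1.0]]
wrist_force: [-0.3, -0.6, -2.7]
width: 0.0126
gripper_force: 58.9
```

Run:
```python
from mv import *
st()
rel([.647,-.012,.20],pose(1.2))
```

```text
t 12.83 [0.4992 0.1602 0.1984] yaw 90.0 q [-0.55  0.29  0.23  1.91 -0.08  0.95  1.28] w 0.0126 F [-0.3 -0.6 -2.7]
[-14.79 -17.21  -0.18] [-4.000e-03 -1.000e-03  1.549e+00] rows 12.4
```

>>> {"api": "jog_arm", "payload": {"steps": [[-2, -2, 0, 0, 0, 0.12, -1], [-4, -5, -0.2, 0, 0, 0.24, -1], [-6, -8, -0.2, 0, 0, 0.36, -1], [-9, -11, -0.2, 0, 0, 0.48, -1], [-12, -14, -0.2, 0, 0, 0.6, -1], [-14.8, -17.2, -0.2, 0, 0, 0.72, -1], [-14.8, -17.2, -0.2, 0, 0, 0.84, -1], [-14.8, -17.2, -0.2, 0, 0, 0.96, -1], [-14.8, -17.2, -0.2, 0, 0, 1.08, -1], [-14.8, -17.2, -0.2, 0, 0, 1.2, -1], [-14.8, -17.2, -0.2, -0.004, 0, 1.32, -1], [-14.8, -17.2, -0.2, -0.004, 0, 1.44, -1], [-14.8, -17.2, -0.2, -0.004, 0, 1.55, -1], [-14.8, -17.2, -0.2, -0.004, 0, 1.55, -1], [-14.8, -17.2, -0.2, -0.004, 0, 1.55, -1], [-14.8, -17.2, -0.2, -0.004, 0, 1.55, -1]]}}

```text
time: 14.17
ee_pos: [0.6473, -0.0119, 0.2012]
ee_rot: [[-0.022, 1.0, 0.001], [1.0, 0.022, 0.002], [0.002, 0.001, -1.0]]
wrist_force: [-0.6, -0.5, -2.9]
width: 0.0123
gripper_force: 59.0
```

```bash
cat > chk.py <<'E'
from mv import *
from meas import *
import sys
st();s=robot.sense();b=s['ee_pos'][2]-.074;print(s['ee_rot'].round(3).tolist(),'bottom',b)
for n in('side','top'):
    col,w,c=cam(n)
    for nm,z in(('han',(b+.042,b+.058)),('low',(.042,.056))):
        try:
            r=rect(w,(.57,.722),(-.1,.072),z);print(n,nm,r)
        except Exception: print(n,nm,'x')
    if n=='side' and len(sys.argv)>1:
        cv2.imwrite('pics/'+sys.argv[1],cv2.resize(col[140:290,170:330],None,fx=4,fy=4,interpolation=cv2.INTER_CUBIC)[:,:,::-1])
E
python3 chk.py s5.png
```

```text
t 14.17 [ 0.6473 -0.0119  0.2012] yaw 1.2 q [-0.45  0.55  0.61  1.62 -0.35  1.08  0.27] w 0.0123 F [-0.6 -0.5 -2.9]
[[-0.022, 1.0, 0.001], [1.0, 0.022, 0.002], [0.002, 0.001, -1.0]] bottom 0.12719116875725478
side han (array([648.7,  -7.6]), 98.5, 129.9, 1.29, 275)
side low (array([648., -13.]), 101.0, 128.6, 1.55, 140)
top han (array([657.8,  43.2]), 59.8, 118.9, 60.99, 65)
top low (array([643.9,  48.1]), 12.3, 99.4, -88.26, 24)
```

View pics/s5.png

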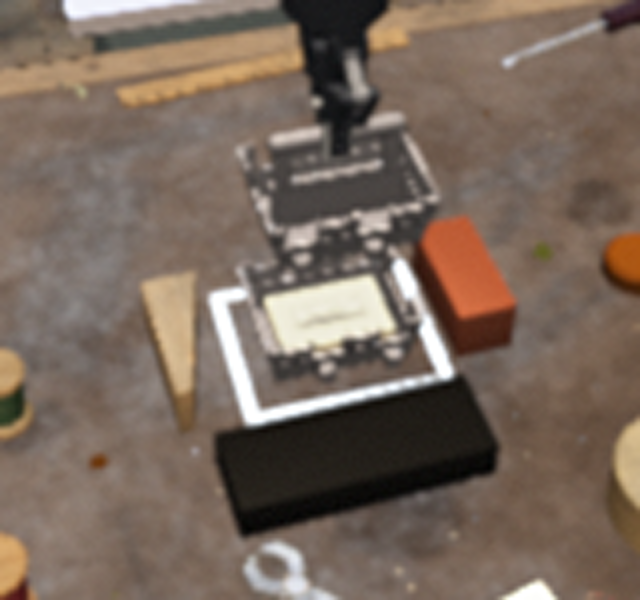

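>>> {"api": "jog_arm", "payload": {"steps": [[-0.4, 0, 1.5, 0, 0, -0.003, -1], [-0.4, 0, 3, 0, 0, -0.003, -1], [-0.4, 0, 4.5, 0, 0, -0.003, -1], [-0.4, 0, 6, 0, 0, -0.003, -1], [-0.4, 0, 6.8, 0, 0, -0.003, -1], [-0.4, 0, 6.8, 0, 0, -0.003, -1], [-0.4, 0, 6.8, 0, 0, -0.003, -1], [-0.4, 0, 6.8, 0, 0, -0.003, -1]]}}

```text
time: 14.93
ee_pos: [0.6486, -0.0161, 0.1348]
ee_rot: [[-0.02, 1.0, 0.004], [1.0, 0.02, 0.002], [0.002, 0.004, -1.0]]
wrist_force: [0.4, -0.8, -2.2]
width: 0.0127
gripper_force: 59.0
```

```bash
cat >> chk.py <<'E'
col,w,c=cam('side')
K=c['mtx'];T=c['extrinsics']
# template fit: y extents of rim at both ends by height band
for nm,z in(('han',(b+.036,b+.056)),('low',(.036,.054))):
    for t0 in(1.4,):
        t=np.deg2rad(t0);d=w[...,:2]-np.array([.648,-.0125])
        lx=d@[np.cos(t),np.sin(t)];ly=d@[-np.sin(t),np.cos(t)]
        m=(abs(lx)<.06)&(abs(ly)<.085)&(w[...,2]>z[0])&(w[...,2]<z[1])
        print(nm,'y ext',np.percentile(ly[m],[.5,2,98,99.5]).round(4),'x ext',np.percentile(lx[m],[.5,2,98,99.5]).round(4),m.sum())
E
python3 chk.py s6.png
```

```text
t 14.93 [ 0.6486 -0.0161  0.1348] yaw 1.2 q [-0.42  0.63  0.57  1.66 -0.4   0.97  0.32] w 0.0127 F [ 0.4 -0.8 -2.2]
[[-0.02, 1.0, 0.004], [1.0, 0.02, 0.002], [0.002, 0.004, -1.0]] bottom 0.060768465011874315
side han (array([649.8, -12.5]), 100.6, 128.6, 1.03, 252)
side low (array([646.3, -13.3]), 101.3, 128.6, 1.28, 104)
top han (array([646.5,  50.2]), 17.3, 103.2, 84.03, 36)
top low (array([644. ,  50.4]), 11.2, 100.2, 88.22, 21)
han y ext [-0.0643 -0.063   0.0629  0.0637] x ext [-0.0473 -0.0452  0.0501  0.051 ] 346
low y ext [-0.0644 -0.0641  0.0622  0.0633] x ext [-0.0491 -0.0477  0.0489  0.0498] 131
```

View pics/s6.png

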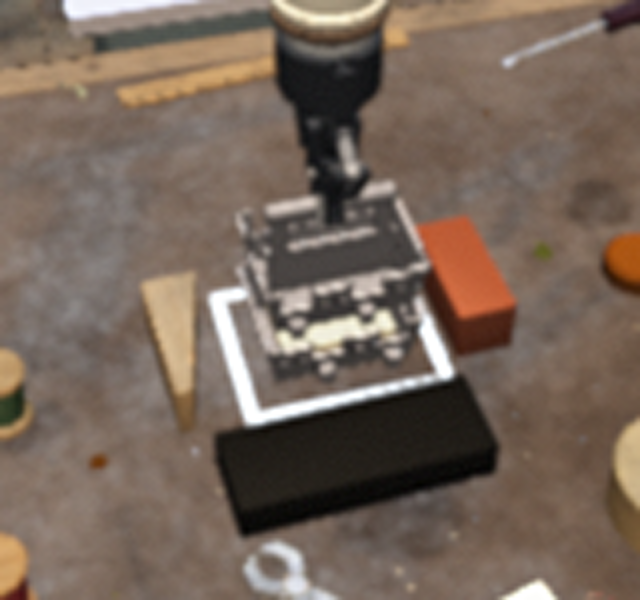

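>>> {"api": "jog_arm", "payload": {"steps": [[-0.05, -0.15, 0, 0, 0, -0.002, -1], [-0.05, -0.15, 0, 0, 0, -0.002, -1], [-0.05, -0.15, 0.2, 0, 0, -0.002, -1], [-0.05, -0.15, 0.4, 0, 0, -0.002, -1], [-0.05, -0.15, 0.6, 0, 0, -0.002, -1], [-0.05, -0.15, 0.8, 0, 0, -0.002, -1], [-0.05, -0.15, 0.95, 0, 0, -0.002, -1], [-0.05, -0.15, 1.1, 0, 0, -0.002, -1], [-0.05, -0.15, 1.2, 0, 0, -0.002, -1], [-0.05, -0.15, 1.2, 0, 0, -0.002, -1], [-0.05, -0.15, 1.2, 0, 0, -0.002, -1]]}}

```text
time: 16.0
ee_pos: [0.6463, -0.0164, 0.1217]
ee_rot: [[-0.022, 1.0, 0.002], [1.0, 0.022, 0.002], [0.002, 0.002, -1.0]]
wrist_force: [0.4, 0.4, -3.3]
width: 0.0125
gripper_force: 59.0
```

```bash
python3 chk.py
```

```text
t 16.0 [ 0.6463 -0.0164  0.1217] yaw 1.3 q [-0.41  0.64  0.56  1.68 -0.41  0.94  0.32] w 0.0125 F [ 0.4  0.4 -3.3]
[[-0.022, 1.0, 0.002], [1.0, 0.022, 0.002], [0.002, 0.002, -1.0]] bottom 0.047661913209403425
side han (array([647.4, -12.7]), 99.2, 130.4, 0.67, 242)
side low (array([648.5, -12.5]), 100.7, 129.3, 1.16, 217)
top han (array([644.7,  49.1]), 12.1, 104.3, -88.94, 30)
top low (array([646.6,  43.1]), 21.9, 99.0, -87.83, 35)
han y ext [-0.0643 -0.0634  0.0637  0.0646] x ext [-0.0509 -0.0463  0.0479  0.0488] 325
low y ext [-0.0644 -0.0643  0.0615  0.0631] x ext [-0.0496 -0.0468  0.049   0.0503] 171
```

>>> {"api": "jog_arm", "payload": {"steps": [[0, 0, 0.1, 0, 0, 0, -1], [0, 0, 0.2, 0, 0, 0, -1], [0, 0, 0.3, 0, 0, 0, -1], [0, 0, 0.35, 0, 0, 0, -1], [0, 0, 0.35, 0, 0, 0, -1], [0, 0, 0.35, 0, 0, 0, -1]]}}

```text
time: 16.65
ee_pos: [0.6469, -0.0163, 0.1194]
ee_rot: [[-0.022, 1.0, 0.003], [1.0, 0.022, 0.003], [0.003, 0.003, -1.0]]
wrist_force: [-2.1, 0.2, 5.1]
width: 0.0125
gripper_force: 60.0
```

```bash
python3 chk.py
```

```text
t 16.65 [ 0.6469 -0.0163  0.1194] yaw 1.3 q [-0.41  0.64  0.56  1.68 -0.41  0.94  0.33] w 0.0125 F [-2.1  0.2  5.1]
[[-0.022, 1.0, 0.003], [1.0, 0.022, 0.003], [0.003, 0.003, -1.0]] bottom 0.04540135941448785
side han (array([647.6, -12.5]), 101.7, 131.7, -0.48, 246)
side low (array([649. , -13.2]), 101.6, 128.4, 1.17, 241)
top han (array([646. ,  48.5]), 13.2, 99.5, -88.26, 36)
top low (array([646.1,  45.1]), 18.0, 100.7, -88.65, 32)
han y ext [-0.0645 -0.0633  0.0631  0.0647] x ext [-0.0501 -0.0469  0.0485  0.0491] 324
low y ext [-0.0645 -0.0642  0.0613  0.0627] x ext [-0.0466 -0.0448  0.0492  0.0502] 232
```

Seated: upward contact force at 45.4 mm. Releasing gently and retreating.

>>> {"api": "jog_arm", "payload": {"steps": [[0, 0, -0.1, 0, 0, 0, -0.65], [0, 0, -0.1, 0, 0, 0, -0.5], [0, 0, -0.1, 0, 0, 0, -0.3], [0, 0, -0.1, 0, 0, 0, 0], [0, 0, -0.1, 0, 0, 0, 0], [0, 0, -1, 0, 0, 0, 0], [0, 0, -3, 0, 0, 0, 0], [0, 0, -6, 0, 0, 0, 0], [0, 0, -9, 0, 0, 0, 0], [0, 0, -12, 0, 0, 0, 0], [0, -4, -12, 0, 0, 0, 0], [0, -8, -12, 0, 0, 0, 0], [0, -8, -12, 0, 0, 0, 0], [0, -8, -12, 0, 0, 0, 0]]}}

```text
time: 17.97
ee_pos: [0.5633, -0.0185, 0.2383]
ee_rot: [[-0.021, 1.0, 0.0], [1.0, 0.021, 0.004], [0.004, 0.001, -1.0]]
wrist_force: [2.0, 0.8, -0.0]
width: 0.0426
gripper_force: 0.0
```

```bash
sed -i "s/b=s\['ee_pos'\]\[2\]-.074/b=.045/" chk.py; python3 chk.py s7.png
```

```text
t 17.97 [ 0.5633 -0.0185  0.2383] yaw 1.2 q [-0.54  0.36  0.66  1.79 -0.25  1.07  0.23] w 0.0426 F [ 2.   0.8 -0. ]
[[-0.021, 1.0, 0.0], [1.0, 0.021, 0.004], [0.004, 0.001, -1.0]] bottom 0.045
side han (array([647.3, -12.5]), 101.6, 129.0, 1.47, 248)
side low (array([650.5, -11.8]), 97.5, 130.6, 0.82, 246)
top han (array([644.5,  -9.2]), 101.5, 128.6, 1.31, 126)
top low (array([646.7,  -8.7]), 106.4, 126.2, 1.65, 245)
han y ext [-0.0641 -0.0636  0.0635  0.0648] x ext [-0.0503 -0.0475  0.0483  0.0487] 325
low y ext [-0.0646 -0.0641  0.0606  0.0635] x ext [-0.0477 -0.0458  0.0495  0.05  ] 228
```

View pics/s7.png

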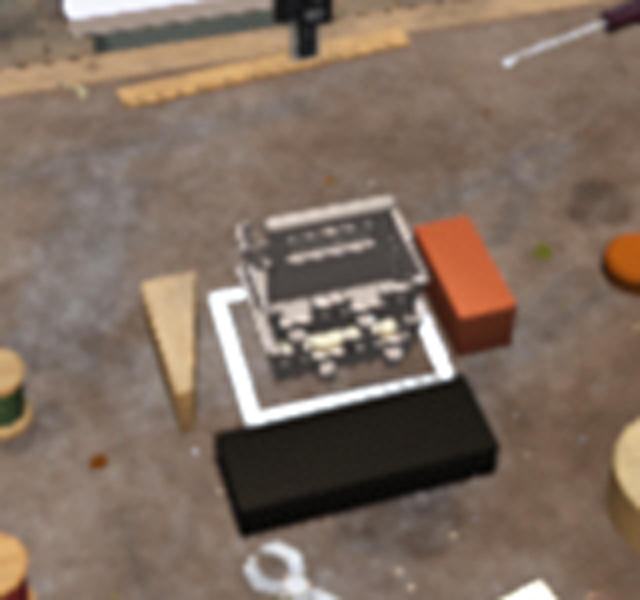

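The handle tote sits level and aligned on the parked tote (around pixel 335,280), clear of the stones, and the gripper is free. Handing in.

```bash
python3 -c "
from plant import robot
print(robot.close_job())"
```

```text
the job is handed in; nothing more can be done
None
```

The open tote is parked inside the tape, with the handle tote half turned and interlocked on top; the gripper has let go and the job was handed in at about 18 s (no verdict was returned).

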